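# Lift the hot lid off the parts-warming pot with the lid lifter

## Robot

A 6-joint arm with a two-finger parallel gripper is mounted at the origin on the work surface; the furniture and walls round the work are solid. World frame = base frame: x ahead of the robot, y to its left, z up, the work surface at z = 0. Lengths are in m, angles in rad, forces in N, time in s.
With the tool pointing down it reaches from about 0.4 to 0.925 m from the base axis. Payload 3.4 kg.
Tool frame: the origin (TCP) lies on the centre line of the jaws, within the pads' length; the fingertips stand 19 mm ahead of it and the grasp point (between the pads) is the TCP; z points along the fingers, y is the direction in which the jaws open and shut (so a half turn about z gives the same grasp; the last joint's range is limited). The gripper opens to 85 mm and grips with 20 to 120 N. Pads are 22 mm wide; open, the fingers measure 114 mm over their backs; the gripper's body (76 mm by 85 mm) begins 54 mm behind the grasp point. The pads swing forward as they close: fully open they stand 13 mm farther back than shut.
Start: joints at [1.272, 0.307, 1.506, -0, 1.328, -0.073], TCP at [0.128, 0.561, 0.25] pointing down, gripper open.
Joint ranges: [-3.12, 3.12], [-1.05, 2.28], [0.14, 2.33], [-1.42, 4.57], [0.1, 2.73], [-2.68, 2.68]. Speed limits (rad/s): [2.57, 2.57, 3.14, 3.14, 3.14, 3.14].

## Interface

Orientations are given as a unit quaternion [w, x, y, z].
In Python, from station import bot, viewer gives the robot as it stands.
- The arm moves only by the tool jog_arm, never from a script. Its argument "increments" is a list of rows, each a list of 5 numbers: the finger opening in mm, from 0 to 85.4, then the shift along the tool's x, y, z in mm, then the turn about the tool's z in degrees. In form: [[fingers, dx, dy, dz, roll], ...]. A call has 1 to 5 rows; each row shifts and turns the commanded pose from where the row before left it, along the tool's axes as they then stand; what a row does not reach is not made up. A row lasts 1/10 s, in which the tool goes at most 50 mm and 8.59 degrees, less where a joint would pass 70% of its speed; a pose out of reach is approached as far as the arm can. A call with a gripper value outside its range is refused whole. The fingers move at their own pace and stop on an object; the grip force is fixed at half the most. Time passes only in rows, so rows that do not move let the fingers close. It gives the time, the measured TCP pose, the force and the opening at its end, in the units of the state.
- bot.sense(): the state, without advancing time (a new reading comes with each control period).
- viewer.capture(name): name is "side" or "top"; returns the picture (420x560x3 uint8, blue, green, red); there is no depth.
- viewer.camera_model(name): a dict with "fx", "fy", "cx", "cy" (pixels), "dist" ([k1, k2, p1, p2, k3] as OpenCV has them; the pictures are not rectified), "R" (3x3) and "t" (3): a world point X has camera coordinates R X + t. Camera axes: x right, y down, z forward; pixel columns grow to the right and rows downward; lengths in m; the calibration is good to about 2 mm. A picture is of the moment at which its call begins. camera_model takes no time and is no camera call.
- bot.finish_job(): hands the job in, once; it reports no verdict.
The state is a dict: "t": time; "qpos": joint angles; "joint_vel": joint speeds; "joint_torque": joint torques, N m; "eef_pos": TCP position; "tool_rot": TCP orientation; "ft_force": force on the tool from outside, world axes, zero at the start; "moment": the same for the moment, N m; "finger_gap": finger opening in m.
Only numpy, scipy, OpenCV 4.12 (cv2) and the standard library are available. Lean on these libraries where they do the work, as an engineer would, in place of code of your own. Each camera call takes 0.05 s, during which the arm holds its last target. There are 200 camera calls.

## Task

Take the lid lifter from its sloping rest, hook both prongs under the loop of the hot pot lid and, with the lifter held upright and the lid level, lift the lid clear of the pot and set it down gently, wholly on the round cork mat. Then unhook the lifter and put it back on its rest as it stood. Never touch the hot lid with the gripper or arm, and leave the other things on the bench where they are.

Things in the scene. Friction and masses are not known exactly. Their poses are not given: they have to be found in the camera images.
- pot: fixed green round pot, 132 mm across, rim 75 mm high, mouth 120 mm wide, with a black box and grey dial on its -x side (reaching 86 mm from the axis); origin at the centre of its underside, z up
- lid: loose aluminium lid, 136 mm across, about 0.25 kg, on the pot rim; origin at the centre of the underside of its 8 mm thick disc (at rim height while closed), z up, y along its loop's bar. A plug 106 mm across reaches 8 mm below the origin into the pot: it lifts straight up, and on a flat surface the origin stands 8 mm above it
- lid_loop (a point): centre of the straight dark bar of the lid's rigid upright loop, on the lid's axis 56 mm above its origin; bar 7 mm thick, along the lid's y, straight for 72 mm, posts at y +-43 mm, 44 mm of clear height between bar and lid; axes as the lid
- cork_mat: fixed round cork mat, 170 mm across and 8 mm thick; origin at the centre of its underside
- lifter: lid lifter, about 0.14 kg: black rubber-sleeved handle above two equal steel hooks side by side. Origin at the seat of the hooks, on the handle's axis; z runs up the handle, x is the way both hooks open. At the start it leans on its rest, z axis 35 degrees from vertical. A 7 mm bar enters the hooks from +x when its centre is above z 13 mm, and then rests at about x 0, z 1 mm
- lifter_grip (a point): grip point, on the lifter's axis at z 135 mm. The handle is a bar 24 mm (x) by 18 mm (y, the side to pinch) in section, from z 84 to 178 mm; the rest reaches up to z 92 mm along it, above that it is free. Axes as the lifter
- rest: fixed wooden rest, base 150 x 100 x 12 mm, with a sloping channel (42 mm wide inside, ledge at its foot) whose top leans 35 degrees to the rest's -x side. Origin on the bench below the seat of the standing lifter (seat 52 mm up), z up. The lifter lies in it by its weight, hooks on the ledge, its x axis to the rest's +x and up; it comes away straight upwards and goes back the same way
- rest_grip (a point): point of the rest, 163 mm above the bench, where the lifter's grip point is while it stands there; axes as the rest (the standing lifter is turned 35 degrees about their common y axis)
- tape_roll: bystander: pale roll of masking tape, 90 mm across, 22 mm high, origin at the centre of its underside
- screw_jar: bystander: white jar with a yellow lid, 68 mm across, 90 mm high, origin at the centre of its underside
- star_knob: bystander: black star knob with a grey stem, 47 mm across, 36 mm high, origin at the centre of its underside
- lifter_tip (a point): mid-way between the two hook tips, at x 18, z 6 mm of the lifter; axes as the lifter. Prongs: 7 mm round bar at y +-13 mm; centre line of each (x, z in mm from the lifter's origin): shank (0, 56), (-22, 42), down the back to (-22, 7), (-12, 0), seat (0, -6), (12, 0), tip (18, 6). Lowest surface z -9.5, top of tip z 9.5
There are look-alikes about, which are no part of the job. What is shaped like the rest but red is not meant.

How it is judged:
By the outcome, as a careful person would: the job done as asked, in the order asked, and still so for the second after the job is handed in, with the robot touching nothing.
It also fails if it takes over 72 s, if anything falls off the work surface, if the arm or the gripper's body presses on something with over 40 N, if the wrist force passes 120 N, or if a joint passes its speed limit or range.

## Working session

There is one attempt and no reset: what is moved stays moved. The work goes in short steps, Python scripts to look and compute and a tool call to move; the robot and the scene stay as the last step left them, time stands still between calls to the robot, and variables do not carry over. Pictures are saved under pics/ and viewed, about 8 in all and at most 12, crops included, and the job is handed in when it is done.

Besides the shell and the picture viewer there is one more tool, called after "Call:" by a JSON object that holds its "api" and its "payload", one argument or row to a line. jog_arm: Moves the arm, as the interface text tells. Its arguments: {"type":"object","properties":{"increments":{"type":"array","items":{"type":"array","items":{"type":"number"}}}},"required":["increments"]}

```bash
mkdir -p pics; ls
python3 - <<'E'
from station import bot, viewer
import cv2, numpy as np
print(bot.sense())
for n in("side","top"):
    cv2.imwrite(f"pics/{n}0.png",cv2.resize(viewer.capture(n),(784,588),interpolation=cv2.INTER_CUBIC))
    c=viewer.camera_model(n); print(n,c, -np.array(c["R"]).T@np.array(c["t"]))
E
```

```text
pics
{'t': 0.0, 'qpos': array([ 1.27250873e+00,  3.07596965e-01,  1.50770532e+00, -2.63782795e-05,
        1.32841638e+00, -7.34906986e-02]), 'joint_vel': array([ 4.87117138e-04, -6.03834162e-04,  7.94170238e-05, -2.69876370e-03,
       -7.33046559e-05, -3.24702629e-04]), 'joint_torque': array([ 1.04419643e-03, -4.57547951e+01, -2.51904541e+01,  1.23205186e-05,
        1.31893944e-02, -1.45401675e-06]), 'eef_pos': array([0.12799875, 0.55987238, 0.24935525]), 'tool_rot': array([-1.83885971e-04,  1.12158714e-01,  9.93689737e-01, -1.04706106e-03]), 'ft_force': array([-0.41032254, -0.21823457, -1.02891341]), 'moment': array([-0.00339464,  0.01404113, -0.03645198]), 'finger_gap': 0.08556163394834607}
side {'fx': 476.3630958438778, 'fy': 476.3630958438778, 'cx': 272.97256201493013, 'cy': 198.76596368582355, 'dist': array([-0.02320147,  0.        ,  0.        ,  0.        ,  0.        ]), 'R': array([[ 0.88790357, -0.45957141, -0.02052719],
       [-0.29778516, -0.54017155, -0.7871078 ],
       [ 0.35064404,  0.70498852, -0.6164738 ]]), 't': array([-0.46453357,  0.21583847,  1.03165512])} [ 0.11499078 -0.82420156  0.79634092]
top {'fx': 522.9545041458184, 'fy': 522.9545041458184, 'cx': 274.74133524430783, 'cy': 204.40743948126865, 'dist': array([-0.1380781,  0.       ,  0.       ,  0.       ,  0.       ]), 'R': array([[-0.00208372, -0.99999472,  0.00249279],
       [-0.99759004,  0.00190581, -0.06935768],
       [ 0.06935257, -0.00263131, -0.99758874]]), 't': array([-0.04220954,  0.53105615,  1.28098864])} [ 0.44084852 -0.03985074  1.31483788]
```

View pics/side0.png

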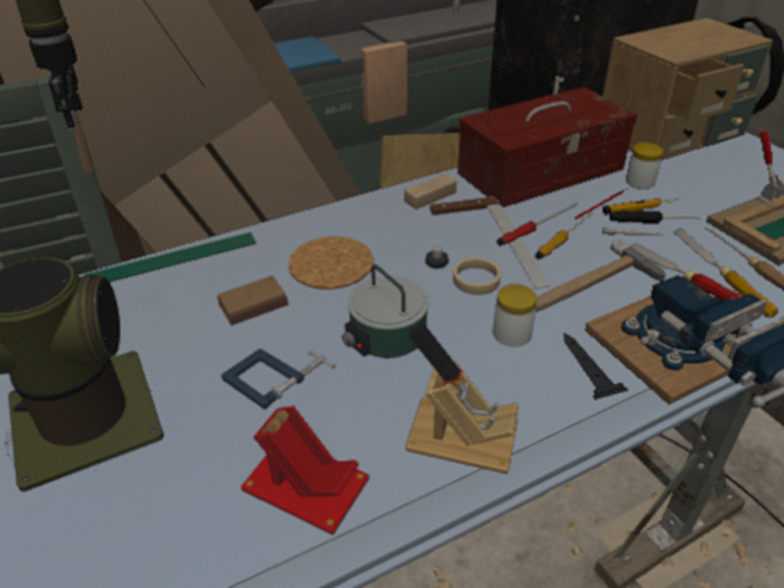

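View pics/top0.png

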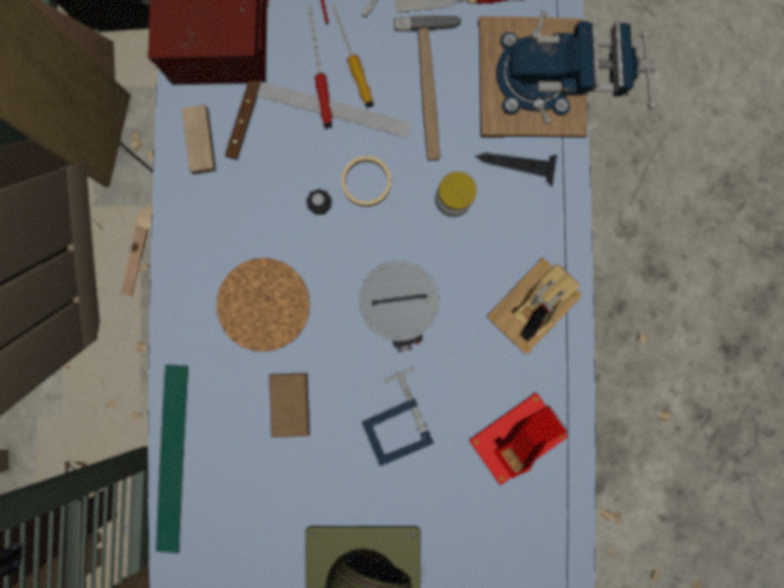

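Side: the rest with the lifter is at about (465,425), the red look-alike at (305,470), the pot and lid at (388,310) and the mat at (330,262). Top: lid (398,300), mat (263,304), rest (535,305). I'll zoom in to pick points.

```bash
cat > h.py <<'E'
import numpy as np, cv2
from station import bot, viewer
CM={n:viewer.camera_model(n) for n in("side","top")}
def KD(n):
    c=CM[n]; return np.array([[c["fx"],0,c["cx"]],[0,c["fy"],c["cy"]],[0,0,1]]),np.array(c["dist"]),np.array(c["R"]),np.array(c["t"])
def proj(n,P):
    K,D,R,t=KD(n); return cv2.projectPoints(np.atleast_2d(np.asarray(P,float)),cv2.Rodrigues(R)[0],t,K,D)[0].reshape(-1,2)
def ray(n,uv,z):
    "world points at height z seen at pixels uv"
    K,D,R,t=KD(n); uv=np.atleast_2d(np.asarray(uv,float))
    d=np.c_[cv2.undistortPoints(uv[:,None],K,D).reshape(-1,2),np.ones(len(uv))]@R
    C=-R.T@t; return C+d*((z-C[2])/d[:,2])[:,None]
def crop(n,x0,y0,w,h,s,name,im=None):
    im=viewer.capture(n) if im is None else im
    o=cv2.resize(im[y0:y0+h,x0:x0+w],None,fx=s,fy=s,interpolation=cv2.INTER_CUBIC)
    for i in range(0,w,20): cv2.putText(o,str(x0+i),(i*s,10),0,.35,(0,0,255),1); cv2.line(o,(i*s,12),(i*s,18),(0,0,255),1)
    for j in range(0,h,20): cv2.putText(o,str(y0+j),(0,j*s+4),0,.35,(0,0,255),1)
    cv2.imwrite("pics/"+name,o)
E
python3 - <<'E'
from h import *
t=viewer.capture("top"); s=viewer.capture("side"); np.save("t0",t); np.save("s0",s)
crop("top",250,170,180,110,4,"tz.png",t); crop("side",220,180,170,160,4,"sz.png",s)
o=cv2.imread("pics/sz.png"); cv2.imwrite("pics/sz.png",o[:600])
# mat
h=cv2.cvtColor(t,cv2.COLOR_BGR2HSV)
m=((h[...,0]>5)&(h[...,0]<25)&(h[...,1]>80)).astype(np.uint8); m[:,:150]=0;m[:,228:]=0;m[:180]=0;m[255:]=0
c=max(cv2.findContours(m,0,1)[0],key=cv2.contourArea); e=cv2.fitEllipse(c); print("mat",e,ray("top",e[0],.008))
P=ray("top",c.reshape(-1,2),.008)[:,:2]; print(cv2.minEnclosingCircle(P.astype(np.float32)))
E
```

```text
mat ((187.41244506835938, 217.1638641357422), (64.25641632080078, 64.79552459716797), 30.193641662597656) [[0.50002765 0.17593317 0.008     ]]
((0.5002351403236389, 0.17610763013362885), 0.08271995931863785)
```

View pics/tz.png

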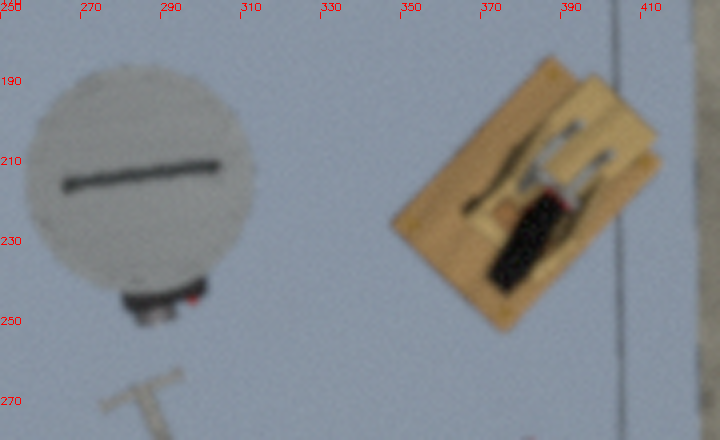

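View pics/sz.png

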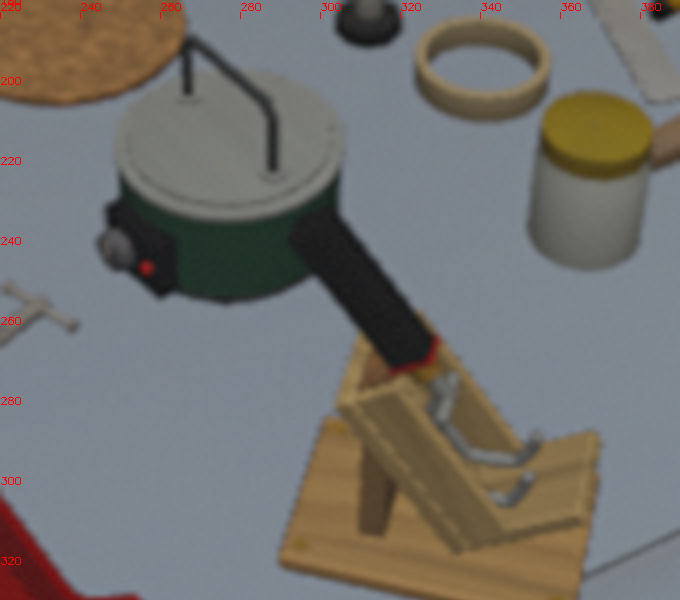

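The top crop shows base corners at about (387,184), (348,226), (376,252), (415,210), hook tips at (394,201.5) and (402,208.5), and loop bar ends at (266,216.5) and (304.5,212). In the side crop the tips are at (354.5,289) and (352,300) and the handle runs from (299,237) to (323,269). Now the model fits.

```bash
cat > fit.py <<'E'
from h import *
from scipy.optimize import least_squares
from scipy.spatial.transform import Rotation as Ro
t=np.load("t0.npy"); s=np.load("s0.npy")
# lid: bar mask in top, side ; disc in top
g=t.max(2).astype(int)
m=(g<100).astype(np.uint8); m[:,:262]=0;m[:,312:]=0;m[:205]=0;m[224:]=0
v,u=np.nonzero(m); r=cv2.minAreaRect(np.c_[u,v].astype(np.float32)); print("bar px",r,u.mean(),v.mean())
h=cv2.cvtColor(t,cv2.COLOR_BGR2HSV); d=((h[...,1]<40)).astype(np.uint8); d[:,:250]=0;d[:,320:]=0;d[:180]=0;d[248:]=0
d=cv2.morphologyEx(d,cv2.MORPH_OPEN,np.ones((9,9)))
c=cv2.convexHull(max(cv2.findContours(d,0,1)[0],key=cv2.contourArea)); e=cv2.fitEllipse(c); print("disc",e,ray("top",e[0],.083))
P=ray("top",np.c_[u,v],.1345)[:,:2]; print("bar centre",P.mean(0)); w=np.linalg.svd(P-P.mean(0))[2][0]; print("bar yaw",np.degrees(np.arctan2(w[1],w[0])), np.ptp((P-P.mean(0))@w))
# bar ends seen in side (bends), z .134
# lifter
def mask(im,x0,x1,y0,y1,n):
    k=(im.max(2)<60).astype(np.uint8); z=np.zeros_like(k); z[y0:y1,x0:x1]=k[y0:y1,x0:x1]
    nn,l,st,_=cv2.connectedComponentsWithStats(z); i=1+np.argmax(st[1:,4]); print(n,st[i]); return (l==i).astype(float)
M={"top":mask(t,360,400,212,250,"top"),"side":mask(s,288,332,225,275,"side")}
box=np.array([[x,y,z] for x in(-.012,.012) for y in(-.009,.009) for z in(.084,.178)])
tips={"top":[(394.2,201.5),(402,208.5)],"side":[(354.5,289.2),(351.7,300)]}
B=cv2.GaussianBlur
def lift(p,P): return Ro.from_euler("zy",[p[2],np.radians(-35)]).apply(P)+[p[0],p[1],p[3]]
def ren(n,p):
    k=8; q=proj(n,lift(p,box)); im=np.zeros((420,560),np.uint8)
    cv2.fillConvexPoly(im,np.round(cv2.convexHull(q.astype(np.float32))*16).astype(np.int32),255,cv2.LINE_AA,4); return im/255.
def res(p,wt=3,wh=1):
    r=[]
    for n in M:
        D=B(ren(n,p)-M[n],(0,0),2); r.append(wh*D[150:290,270:420].ravel()[::1])
        q=proj(n,lift(p,[[.018,.013,.006],[.018,-.013,.006]])); r.append(wt*(q-tips[n]).ravel()*.3)
    return np.concatenate(r)
c=ray("top",[[387.2,184.2],[347.7,226],[376.2,252.5],[415.2,210]],.012); print("corners\n",c.mean(0),np.linalg.norm(np.diff(c,axis=0),axis=1))
e=c[0]-c[1]+c[3]-c[2]; y0=np.arctan2(e[1],e[0]); print("base yaw",np.degrees(y0))
p0=[*c.mean(0)[:2],y0,.052]
for wt in(3,0.3):
  f=least_squares(res,p0,args=(wt,),diff_step=1e-3); p=f.x; print("lifter xyz yaw",p,np.degrees(p[2]),f.cost)
  for n in M: print(n,proj(n,lift(p,[[.018,.013,.006],[.018,-.013,.006]])).round(1).tolist(), abs(ren(n,p)-M[n]).sum(),M[n].sum())
  print("grip",lift(p,[[0,0,.135]]))
Rz=Ro.from_euler("z",-p[2]); print("base centre in rest frame",Rz.apply(c.mean(0)-[p[0],p[1],0]))
E
python3 fit.py
```

```text
bar px ((284.5379943847656, 213.31356811523438), (3.57985782623291, 39.438602447509766), 83.0887680053711) 284.5846153846154 213.2153846153846
disc ((284.7745666503906, 215.3664093017578), (59.11586380004883, 61.84932327270508), 164.25526428222656) [[ 0.5005355  -0.06670602  0.083     ]]
bar centre [ 0.50290795 -0.06518067]
bar yaw -82.58609868985269 0.08921555651518331
top [373 219  19  24 206]
side [288 225  40  47 750]
corners
 [ 0.49651311 -0.31166541  0.012     ] [0.14608776 0.09736095 0.14654552]
base yaw -43.83193490564985
lifter xyz yaw [ 0.53178746 -0.31389933 -1.41635044  0.06400853] -81.15090260256731 462.6828993174044
top [[394.5, 198.2], [394.9, 207.4]] 629.686274509804 206.0
side [[356.8, 285.4], [348.5, 295.7]] 591.2666666666667 750.0
grip [[ 0.45435464 -0.31389933  0.17459405]]
lifter xyz yaw [ 0.49709626 -0.31176993 -0.7648998   0.05363767] -43.825530284434684 829.4836451530939
top [[388.0, 210.7], [394.8, 217.0]] 684.1372549019609 206.0
side [[339.9, 288.1], [338.6, 300.8]] 1423.2823529411764 750.0
grip [[ 0.41966344 -0.31176993  0.1642232 ]]
base centre in rest frame [-0.00049309 -0.00032841  0.012     ]
```

```bash
sed -i 's/from_euler("zy"/from_euler("ZY"/; s/im.max(2)<60/im.max(2)<75/' fit.py; python3 fit.py
```

```text
bar px ((284.5379943847656, 213.31356811523438), (3.57985782623291, 39.438602447509766), 83.0887680053711) 284.5846153846154 213.2153846153846
disc ((284.7745666503906, 215.3664093017578), (59.11586380004883, 61.84932327270508), 164.25526428222656) [[ 0.5005355  -0.06670602  0.083     ]]
bar centre [ 0.50290795 -0.06518067]
bar yaw -82.58609868985269 0.08921555651518331
top [372 218  22  25 246]
side [288 225  40  47 791]
corners
 [ 0.49651311 -0.31166541  0.012     ] [0.14608776 0.09736095 0.14654552]
base yaw -43.83193490564985
lifter xyz yaw [ 0.51587877 -0.32920404 -0.76337329  0.05246559] -43.738067909555575 67.48364770168072
top [[392.8, 201.9], [400.6, 209.3]] 118.4 246.0
side [[352.4, 289.7], [350.3, 299.5]] 282.3882352941177 791.0
grip [[ 0.45993295 -0.27566988  0.16305111]]
lifter xyz yaw [ 0.51621018 -0.32562323 -0.73495334  0.05530855] -42.10972440793963 53.244740169813895
top [[391.4, 201.7], [399.4, 208.9]] 137.67450980392155 246.0
side [[351.5, 287.3], [349.7, 297.2]] 220.19607843137254 791.0
grip [[ 0.45876571 -0.27370045  0.16589408]]
base centre in rest frame [-0.02397196 -0.00285314  0.012     ]
```

Call:
{"api": "jog_arm", "payload": {
  "increments": [
    [85,-34,-23,-4,0],
    [85,-34,-23,-4,0],
    [85,-34,-23,-4,0],
    [85,-34,-23,-4,0],
    [85,-34,-23,-4,0]
  ]
}}

```text
t: 0.7
eef_pos: [0.269, 0.4092, 0.2704]
tool_rot: [0.0, 0.112, 0.994, -0.0]
ft_force: [0.6, 0.5, -0.4]
finger_gap: 0.0848
```

Call:
{"api": "jog_arm", "payload": {
  "increments": [
    [85,-34,-23,0,0],
    [85,-34,-23,0,0],
    [85,-34,-23,0,0],
    [85,-34,-23,0,0],
    [85,-34,-23,0,0]
  ]
}}

```text
t: 1.2
eef_pos: [0.4092, 0.2591, 0.2703]
tool_rot: [0.0, 0.112, 0.994, 0.0]
ft_force: [0.9, 1.0, -0.1]
finger_gap: 0.0849
```

Call:
{"api": "jog_arm", "payload": {
  "increments": [
    [85,-34,-23,0,0],
    [85,-34,-23,0,0],
    [85,-9,-39,0,0],
    [85,-9,-39,0,0],
    [85,-9,-39,0,0]
  ]
}}

```text
t: 1.7
eef_pos: [0.4646, 0.0789, 0.27]
tool_rot: [-0.0, 0.112, 0.994, -0.0]
ft_force: [-0.4, -1.3, -0.4]
finger_gap: 0.0853
```

```bash
cat >> h.py <<'E'
def go(tx,ty,tz,yaw=None):
    "increments (tool mm) from the measured pose to a world point; roll to tool-y yaw"
    s=bot.sense(); w,x,y,z=s["tool_rot"]; from scipy.spatial.transform import Rotation as Ro
    R=Ro.from_quat([x,y,z,w]).as_matrix(); f=np.degrees(np.arctan2(R[1,1],R[0,1]))
    d=(R.T@(np.array([tx,ty,tz])-s["eef_pos"]))*1e3
    print("t",round(s["t"],2),"pos",s["eef_pos"].round(4),"yaw",f.round(2),"gap",round(s["finger_gap"]*1e3,1),"F",s["ft_force"].round(1),"M",s["moment"].round(2))
    print("d_tool",d.round(1),"roll",None if yaw is None else round((f-yaw+180)%360-180,1), "tz",R[:,2].round(3))
E
python3 - <<'E'
from h import *
go(.46,-.2755,.27,46.2)
print(proj("side",[[.503,-.0652,.131]]),ray("side",[277.75,198.1],.131))
E
```

```text
t 1.7 pos [0.4646 0.0789 0.27  ] yaw 77.13 gap 85.3 F [-0.4 -1.3 -0.4] M [-0.01 -0.02 -0.01]
d_tool [-7.450e+01 -3.465e+02  1.000e-01] roll 30.9 tz [-0. -0. -1.]
[[277.09469461 197.95562492]] [[ 0.50405447 -0.06638922  0.131     ]]
```

Call:
{"api": "jog_arm", "payload": {
  "increments": [
    [85,-8,-38,0,0],
    [85,-8,-38,0,0],
    [85,-8,-38,0,0],
    [85,-8,-38,0,0],
    [85,-8,-38,0,0]
  ]
}}

```text
t: 2.2
eef_pos: [0.4609, -0.1152, 0.2703]
tool_rot: [0.0, 0.112, 0.994, 0.0]
ft_force: [0.3, -1.1, 0.2]
finger_gap: 0.0849
```

Call:
{"api": "jog_arm", "payload": {
  "increments": [
    [85,-8,-38,0,0],
    [85,-8,-38,0,0],
    [85,-8,-38,0,0],
    [85,-9,-38,0,0],
    [85,0,0,0,7.7]
  ]
}}

```text
t: 2.7
eef_pos: [0.4599, -0.2742, 0.2701]
tool_rot: [0.001, 0.182, 0.983, -0.001]
ft_force: [-0.2, 1.4, -0.6]
finger_gap: 0.085
```

Call:
{"api": "jog_arm", "payload": {
  "increments": [
    [85,0,0,0,7.7],
    [85,0,0,0,7.7],
    [85,0,0,0,7.8],
    [85,0,0,0,0],
    [85,0,0,0,0]
  ]
}}

```text
t: 3.2
eef_pos: [0.4595, -0.2691, 0.2702]
tool_rot: [-0.0, 0.371, 0.928, 0.0]
ft_force: [0.9, 0.5, 0.5]
finger_gap: 0.0845
```

Run:
```python
from h import *
go(.46,-.2755,.167,46.2)
t=viewer.capture("top");s=viewer.capture("side")
a=cv2.resize(t[180:280,340:440],None,fx=4,fy=4,interpolation=2); b=cv2.resize(s[170:270,250:350],None,fx=4,fy=4,interpolation=2)
cv2.imwrite("pics/pre.png",np.hstack([a,b]))
```

```text
t 3.2 pos [ 0.4595 -0.2691  0.2702] yaw 46.4 gap 84.5 F [0.9 0.5 0.5] M [-0.03  0.01 -0.01]
d_tool [ -4.8  -4.2 103.2] roll 0.2 tz [-0.  0. -1.]
```

View pics/pre.png

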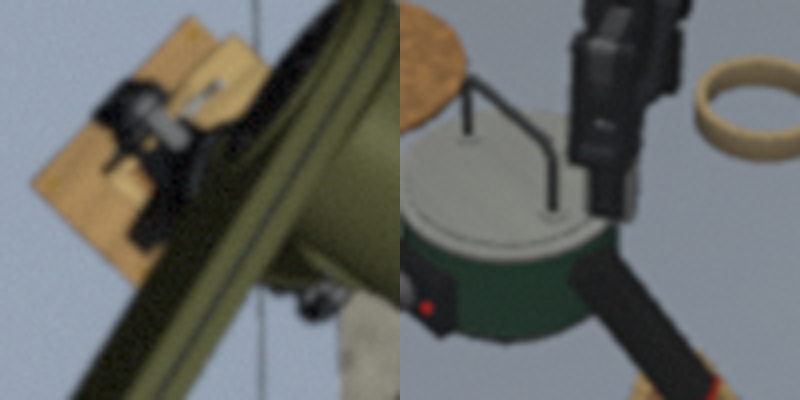

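Call:
{"api": "jog_arm", "payload": {
  "increments": [
    [85,-2,-2,20,0],
    [85,-2,-2,20,0],
    [85,-1,0,20,0],
    [85,0,0,20,0],
    [85,0,0,15,0]
  ]
}}

```text
t: 3.8
eef_pos: [0.4601, -0.2752, 0.1741]
tool_rot: [-0.001, 0.372, 0.928, 0.0]
ft_force: [0.5, 0.1, 0.2]
finger_gap: 0.0852
```

Call:
{"api": "jog_arm", "payload": {
  "increments": [
    [85,0,0,8,0],
    [60,0,0,0,0],
    [40,0,0,0,0],
    [30,0,0,0,0],
    [24,0,0,0,0]
  ]
}}

```text
t: 4.3
eef_pos: [0.461, -0.2759, 0.1682]
tool_rot: [0.001, 0.373, 0.928, -0.0]
ft_force: [0.5, -0.9, -0.4]
finger_gap: 0.0283
```

Run:
```python
from h import *
go(.46,-.2755,.165,46.2)
```

```text
t 4.3 pos [ 0.461  -0.2759  0.1682] yaw 46.23 gap 28.3 F [ 0.5 -0.9 -0.4] M [-0.02 -0.   -0.01]
d_tool [ 1.  -0.3  3.2] roll 0.0 tz [ 0.002 -0.001 -1.   ]
```

Call:
{"api": "jog_arm", "payload": {
  "increments": [
    [20,1,0,3,0],
    [18,0,0,0,0],
    [14,0,0,0,0],
    [10,0,0,0,0],
    [10,0,0,0,0]
  ]
}}

```text
t: 4.8
eef_pos: [0.4597, -0.2747, 0.1644]
tool_rot: [-0.0, 0.373, 0.928, 0.0]
ft_force: [0.4, 1.8, 1.6]
finger_gap: 0.0169
```

Call:
{"api": "jog_arm", "payload": {
  "increments": [
    [10,0,0,0,0],
    [10,0,0,-5,0],
    [10,0,0,-10,0],
    [10,0,0,-15,0],
    [10,0,0,0,0]
  ]
}}

```text
t: 5.3
eef_pos: [0.461, -0.2759, 0.1966]
tool_rot: [0.002, 0.373, 0.928, -0.001]
ft_force: [0.7, -0.5, -0.9]
finger_gap: 0.0174
```

Run:
```python
from h import *
go(.46,-.2755,.165,46.2)
t=viewer.capture("top");s=viewer.capture("side")
a=cv2.resize(t[180:280,340:440],None,fx=4,fy=4,interpolation=2); b=cv2.resize(s[210:310,270:370],None,fx=4,fy=4,interpolation=2)
cv2.imwrite("pics/up.png",np.hstack([a,b]))
```

```text
t 5.3 pos [ 0.461  -0.2759  0.1966] yaw 46.22 gap 17.4 F [ 0.7 -0.5 -0.9] M [-0.03  0.02  0.04]
d_tool [ 1.1 -0.4 31.6] roll 0.0 tz [ 0.004 -0.003 -1.   ]
```

View pics/up.png

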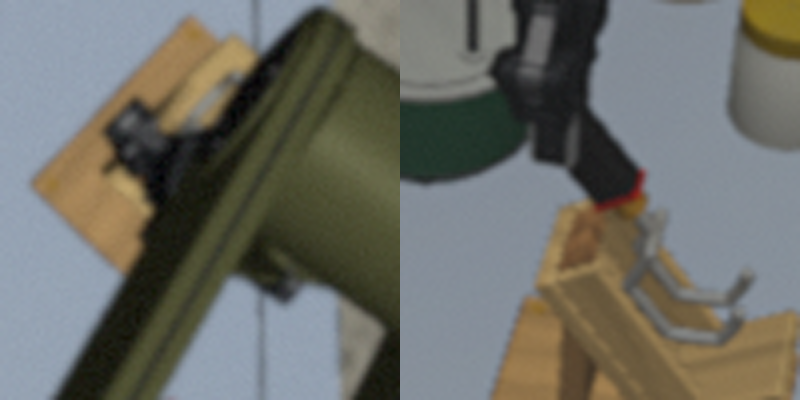

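The lifter is gripped and hanging clear, still at 35°. The tool can't tilt, so I'll pivot the lifter in the pads by pushing the hook tips against the fixed pot wall, below the lid, and then check it. First I raise it and turn it.

Call:
{"api": "jog_arm", "payload": {
  "increments": [
    [10,0,0,-20,0],
    [10,0,0,-28,0],
    [10,0,0,-28,0],
    [10,0,0,-28,0],
    [10,0,0,-20,4]
  ]
}}

```text
t: 5.9
eef_pos: [0.4597, -0.275, 0.3195]
tool_rot: [0.0, 0.406, 0.914, -0.0]
ft_force: [0.3, -0.1, -1.3]
finger_gap: 0.0173
```

Call:
{"api": "jog_arm", "payload": {
  "increments": [
    [10,0,0,0,8],
    [10,0,0,0,8],
    [10,0,0,0,8],
    [10,0,0,0,8],
    [10,0,0,0,8]
  ]
}}

```text
t: 6.4
eef_pos: [0.4592, -0.2746, 0.3173]
tool_rot: [-0.001, 0.695, 0.719, -0.0]
ft_force: [1.2, -0.2, -1.4]
finger_gap: 0.0172
```

Call:
{"api": "jog_arm", "payload": {
  "increments": [
    [10,0,0,0,8],
    [10,0,0,0,8],
    [10,0,0,0,8],
    [10,0,0,0,8],
    [10,0,0,0,8]
  ]
}}

```text
t: 6.9
eef_pos: [0.4592, -0.2746, 0.3173]
tool_rot: [-0.001, 0.899, 0.437, -0.0]
ft_force: [-0.5, -0.5, -0.9]
finger_gap: 0.0172
```

Call:
{"api": "jog_arm", "payload": {
  "increments": [
    [10,0,0,0,8],
    [10,0,0,0,8],
    [10,0,0,0,8],
    [10,0,0,0,8],
    [10,0,0,0,8]
  ]
}}

```text
t: 7.4
eef_pos: [0.4592, -0.2746, 0.3173]
tool_rot: [-0.001, 0.995, 0.104, -0.001]
ft_force: [-0.7, -0.4, -2.3]
finger_gap: 0.0174
```

Call:
{"api": "jog_arm", "payload": {
  "increments": [
    [10,0,0,0,8],
    [10,0,0,0,8],
    [10,0,0,0,8],
    [10,0,0,0,8],
    [10,0,0,0,8]
  ]
}}

```text
t: 7.9
eef_pos: [0.4592, -0.2746, 0.3173]
tool_rot: [-0.0, 0.97, -0.243, -0.001]
ft_force: [-0.0, -0.3, -0.5]
finger_gap: 0.0174
```

Call:
{"api": "jog_arm", "payload": {
  "increments": [
    [10,0,0,0,8],
    [10,0,0,0,8],
    [10,0,0,0,8],
    [10,0,0,0,8],
    [10,0,0,0,4]
  ]
}}

```text
t: 8.4
eef_pos: [0.4593, -0.2746, 0.3173]
tool_rot: [0.0, 0.848, -0.53, -0.001]
ft_force: [-0.3, 1.3, -1.6]
finger_gap: 0.0172
```

Run:
```python
from h import *
import json
# approach: lifter x at yaw 115, contact dir from pot 115-180
p=np.array([.5035,-.0655]); u=np.array([np.cos(np.radians(115)),np.sin(np.radians(115))])
g=p-u*(.066+.0035+.089+.015); print("pre grip",g)
go(*g,.32,-155)
print(bot.sense()["qpos"])
for n,uv,z in(("top",(326,135),.09),("top",(261.5,129.3),.02),("top",(387.2,184.2),.012),("top",(347.7,226),.012)): print(ray(n,uv,z))
```

```text
pre grip [ 0.57682427 -0.2227444 ]
t 8.4 pos [ 0.4593 -0.2746  0.3173] yaw -154.04 gap 17.2 F [-0.3  1.3 -1.6] M [-0.02  0.01 -0.02]
d_tool [   4.8 -128.4   -2.8] roll 1.0 tz [-0.001  0.001 -1.   ]
[-6.17806307e-01  2.06277266e-01  1.47747262e+00 -1.16230020e-04
  1.45959459e+00  2.07064996e+00]
[[ 0.69131017 -0.16538944  0.09      ]]
[[ 0.72023248 -0.01036695  0.02      ]]
[[ 0.58197244 -0.32704918  0.012     ]]
[[ 0.47699755 -0.2254524   0.012     ]]
```

Call:
{"api": "jog_arm", "payload": {
  "increments": [
    [10,1,-32,0,1],
    [10,1,-32,0,0],
    [10,1,-32,0,0],
    [10,1,-32,0,0],
    [10,0,0,27,0]
  ]
}}

```text
t: 8.9
eef_pos: [0.5828, -0.2228, 0.2935]
tool_rot: [-0.001, 0.845, -0.535, 0.005]
ft_force: [1.1, -0.5, -0.2]
finger_gap: 0.0175
```

Call:
{"api": "jog_arm", "payload": {
  "increments": [
    [10,0,0,30,0],
    [10,0,0,30,0],
    [10,0,0,30,0],
    [10,0,0,30,0],
    [10,0,0,30,0]
  ]
}}

```text
t: 9.4
eef_pos: [0.5764, -0.2231, 0.1393]
tool_rot: [0.0, 0.844, -0.536, -0.001]
ft_force: [-0.3, 0.2, -1.8]
finger_gap: 0.017
```

Call:
{"api": "jog_arm", "payload": {
  "increments": [
    [10,0,0,0,0],
    [10,0,0,0,0]
  ]
}}

```text
t: 9.6
eef_pos: [0.5764, -0.2232, 0.1406]
tool_rot: [0.0, 0.844, -0.536, -0.001]
ft_force: [1.1, -0.5, -0.7]
finger_gap: 0.0172
```

Run:
```python
from h import *
go(.57682427,-.2227444,.14,-155)
s=viewer.capture("side"); crop("side",250,150,140,140,4,"p1.png",s)
from scipy.spatial.transform import Rotation as Ro
g=bot.sense()["eef_pos"]
print(proj("side",Ro.from_euler("ZY",[115,-35],degrees=True).apply([[.018,.013,-.129],[.018,-.013,-.129],[0,0,.043]])+g))
```

```text
t 9.6 pos [ 0.5764 -0.2232  0.1406] yaw -154.78 gap 17.2 F [ 1.1 -0.5 -0.7] M [-0.02 -0.03 -0.01]
d_tool [-0.3 -0.6  0.6] roll 0.2 tz [-0.002  0.001 -1.   ]
[[304.60783099 243.70055897]
 [311.02387901 237.4351122 ]
 [356.20497236 215.81445716]]
```

View pics/p1.png

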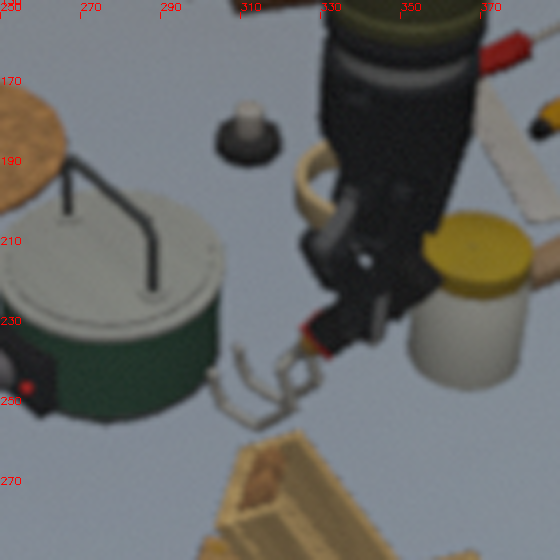

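Side view: both tips, at (302,243) and (309,236), are just short of the pot wall, with the tilt unchanged. Advancing to contact.

Call:
{"api": "jog_arm", "payload": {
  "increments": [
    [10,-5,0,0,0],
    [10,-5,0,0,0],
    [10,-2,0,0,0],
    [10,0,0,0,0]
  ]
}}

```text
t: 10.05
eef_pos: [0.5718, -0.2121, 0.1422]
tool_rot: [-0.0, 0.845, -0.535, 0.001]
ft_force: [-0.7, -0.9, -1.9]
finger_gap: 0.0176
```

Call:
{"api": "jog_arm", "payload": {
  "increments": [
    [10,-3,0,0,0],
    [10,0,0,0,0]
  ]
}}

```text
t: 10.25
eef_pos: [0.5704, -0.2095, 0.1415]
tool_rot: [-0.0, 0.844, -0.536, -0.0]
ft_force: [-0.5, -0.2, -1.3]
finger_gap: 0.0173
```

Call:
{"api": "jog_arm", "payload": {
  "increments": [
    [10,-3,0,0,0],
    [10,0,0,0,0]
  ]
}}

```text
t: 10.45
eef_pos: [0.5697, -0.2073, 0.1414]
tool_rot: [0.0, 0.844, -0.536, 0.001]
ft_force: [0.2, -1.5, -2.6]
finger_gap: 0.0173
```

```bash
python3 -c "
from h import *
go(.5035+.4226*.0695+.4226*.018,-.0655-.906*.0695-.906*.018,.175,-155)"
```

```text
t 10.45 pos [ 0.5697 -0.2073  0.1414] yaw -154.77 gap 17.3 F [ 0.2 -1.5 -2.6] M [-0.23 -0.14 -0.06]
d_tool [-69.   -0.3 -33.6] roll 0.2 tz [ 0.001 -0.001 -1.   ]
```

Call:
{"api": "jog_arm", "payload": {
  "increments": [
    [10,-6,0,-5,0],
    [10,-6,0,-5,0],
    [10,0,0,0,0]
  ]
}}

```text
t: 10.75
eef_pos: [0.5659, -0.198, 0.1528]
tool_rot: [0.001, 0.845, -0.535, 0.003]
ft_force: [2.5, -5.7, -0.4]
finger_gap: 0.0172
```

Call:
{"api": "jog_arm", "payload": {
  "increments": [
    [10,-7,0,-4,0],
    [10,-7,0,-4,0],
    [10,0,0,0,0]
  ]
}}

```text
t: 11.05
eef_pos: [0.5606, -0.186, 0.1617]
tool_rot: [0.001, 0.845, -0.535, 0.004]
ft_force: [2.4, -6.5, 2.0]
finger_gap: 0.0174
```

Run:
```python
from h import *
go(.5035+.4226*.0695+.4226*.018,-.0655-.906*.0695-.906*.018,.175,-155)
crop("side",250,150,140,140,4,"p2.png")
```

```text
t 11.05 pos [ 0.5606 -0.186   0.1617] yaw -154.72 gap 17.4 F [ 2.4 -6.5  2. ] M [-1.5  -0.45  0.02]
d_tool [-45.7   0.5 -13.7] roll 0.3 tz [ 0.006 -0.006 -1.   ]
```

View pics/p2.png

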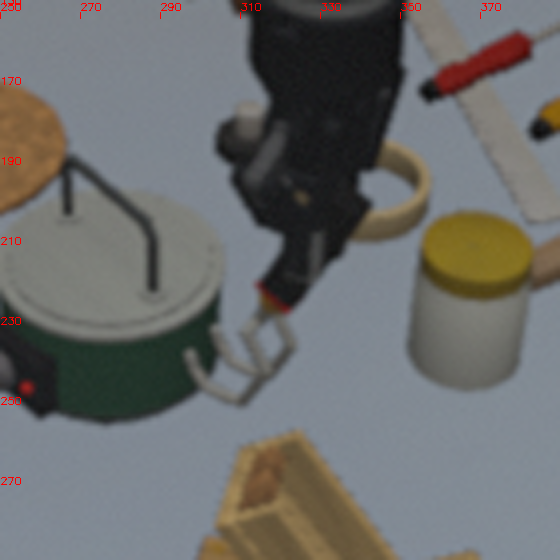

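Call:
{"api": "jog_arm", "payload": {
  "increments": [
    [10,-7,0,-4,0],
    [10,-7,0,-3,0],
    [10,-8,0,-3,0],
    [10,-7,0,-2,0],
    [10,0,0,0,0]
  ]
}}

```text
t: 11.6
eef_pos: [0.5476, -0.1589, 0.1731]
tool_rot: [0.0, 0.845, -0.535, 0.003]
ft_force: [1.6, -5.2, -0.6]
finger_gap: 0.0174
```

Call:
{"api": "jog_arm", "payload": {
  "increments": [
    [10,-6,0,-1,0],
    [10,-5,0,-1,0],
    [10,-3,0,0,0],
    [10,0,0,0,0]
  ]
}}

```text
t: 12.0
eef_pos: [0.5417, -0.1464, 0.1743]
tool_rot: [0.001, 0.845, -0.535, 0.003]
ft_force: [2.9, -5.4, -2.4]
finger_gap: 0.0176
```

Run:
```python
from h import *
go(.5035+.4226*.0695+.4226*.018,-.0655-.906*.0695-.906*.018,.175,-155)
```

```text
t 12.0 pos [ 0.5417 -0.1464  0.1743] yaw -154.74 gap 17.6 F [ 2.9 -5.4 -2.4] M [-1.53 -0.83  0.03]
d_tool [-2.   0.4 -0.7] roll 0.3 tz [ 0.004 -0.004 -1.   ]
```

Call:
{"api": "jog_arm", "payload": {
  "increments": [
    [10,-3,0,0,0],
    [10,0,0,0,0],
    [10,15,0,0,0],
    [10,30,0,0,0],
    [10,0,0,0,0]
  ]
}}

```text
t: 12.5
eef_pos: [0.5595, -0.1856, 0.1732]
tool_rot: [0.0, 0.844, -0.536, 0.001]
ft_force: [0.6, -0.1, -0.7]
finger_gap: 0.0175
```

```bash
cat >> h.py <<'E'
from scipy.spatial.transform import Rotation as Ro
PR=[(0,56),(-22,42),(-22,7),(-12,0),(0,-6),(12,0),(18,6)]
def draw(n,im,g,yaw,tilt,s,x0,y0,col):
    "overlay lifter model: grip g, lifter x yaw, lean tilt (deg)"
    R=Ro.from_euler("ZY",[yaw,-tilt],degrees=True)
    for y in(-.013,.013):
        q=proj(n,R.apply([[x/1e3,y,z/1e3-.135] for x,z in PR])+g)
        cv2.polylines(im,[np.round((q-[x0,y0])*s).astype(np.int32)],False,col,1)
    q=proj(n,R.apply([[0,0,-.051],[0,0,.043]])+g); cv2.polylines(im,[np.round((q-[x0,y0])*s).astype(np.int32)],False,col,1)
E
python3 - <<'E'
from h import *
go(.5417,-.1464,.1743,-155)
s=viewer.capture("side"); np.save("s1",s); g=bot.sense()["eef_pos"]
x0,y0=255,150
o=cv2.resize(s[y0:y0+120,x0:x0+100],None,fx=5,fy=5,interpolation=2); p=o.copy()[:,:300]
draw("side",o,g,115.3,0,5,x0,y0,(0,0,255)); draw("side",o,g,115.3,10,5,x0,y0,(0,255,255))
cv2.imwrite("pics/p3.png",np.hstack([o,p]))
E
```

```text
t 12.5 pos [ 0.5595 -0.1856  0.1732] yaw -154.88 gap 17.5 F [ 0.6 -0.1 -0.7] M [0.01 0.02 0.02]
d_tool [-43.   -0.5  -1.1] roll 0.1 tz [ 0.001 -0.001 -1.   ]
```

View pics/p3.png

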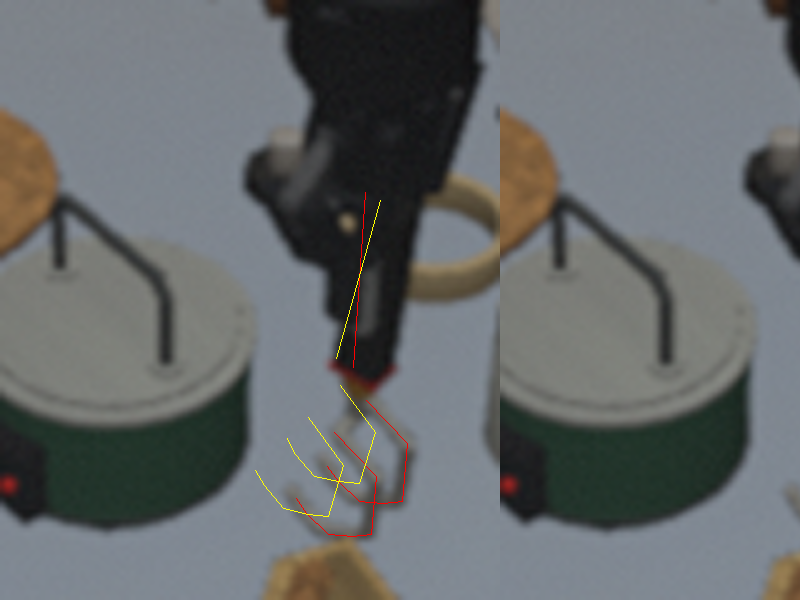

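The red overlay (0° lean) matches the real hooks to about 1°, so the lifter is upright. Raising it and turning it for the hooking approach from the +x side.

Call:
{"api": "jog_arm", "payload": {
  "increments": [
    [10,0,0,-25,0],
    [10,0,0,-35,0],
    [10,0,0,-35,0],
    [10,0,0,-32,-4],
    [10,0,0,0,-8]
  ]
}}

```text
t: 13.05
eef_pos: [0.5595, -0.1828, 0.3055]
tool_rot: [-0.001, 0.897, -0.442, 0.004]
ft_force: [0.4, 0.1, -1.7]
finger_gap: 0.0175
```

Call:
{"api": "jog_arm", "payload": {
  "increments": [
    [10,0,0,0,-8],
    [10,0,0,0,-8],
    [10,0,0,0,-8],
    [10,0,0,0,-8],
    [10,0,0,0,-8]
  ]
}}

```text
t: 13.55
eef_pos: [0.5567, -0.1817, 0.2996]
tool_rot: [-0.001, 0.994, -0.108, -0.002]
ft_force: [-0.6, 0.5, -1.8]
finger_gap: 0.0173
```

Call:
{"api": "jog_arm", "payload": {
  "increments": [
    [10,0,0,0,-8],
    [10,0,0,0,-8],
    [10,0,0,0,-4.3],
    [10,0,0,0,0]
  ]
}}

```text
t: 13.95
eef_pos: [0.5568, -0.1818, 0.2997]
tool_rot: [-0.001, 0.998, 0.066, -0.001]
ft_force: [0.2, -0.3, -1.7]
finger_gap: 0.0172
```

Run:
```python
from h import *
go(.5035+.055*.992,-.0655+.055*.129,.300,-82.6)
```

```text
t 13.95 pos [ 0.5568 -0.1818  0.2997] yaw -82.46 gap 17.2 F [ 0.2 -0.3 -1.7] M [-0.04  0.02 -0.01]
d_tool [ 1.740e+01 -1.222e+02 -1.000e-01] roll 0.1 tz [-0.002  0.002 -1.   ]
```

Call:
{"api": "jog_arm", "payload": {
  "increments": [
    [10,3,-24,0,0],
    [10,3,-25,0,0],
    [10,3,-25,0,0],
    [10,4,-24,0,0],
    [10,4,-24,0,0]
  ]
}}

```text
t: 14.45
eef_pos: [0.5578, -0.0582, 0.3]
tool_rot: [-0.001, 0.998, 0.064, -0.001]
ft_force: [-0.0, -0.4, -1.5]
finger_gap: 0.0173
```

Call:
{"api": "jog_arm", "payload": {
  "increments": [
    [10,0,0,15,0],
    [10,0,0,20,0],
    [10,0,0,20,0],
    [10,0,0,0,0],
    [10,0,0,0,0]
  ]
}}

```text
t: 14.95
eef_pos: [0.5582, -0.0593, 0.2451]
tool_rot: [-0.0, 0.998, 0.065, -0.001]
ft_force: [-0.3, -0.3, -0.7]
finger_gap: 0.0172
```

Run:
```python
from h import *
go(.5035,-.0655,.244,-82.6)
s=viewer.capture("side"); g=bot.sense()["eef_pos"]
x0,y0=240,150
o=cv2.resize(s[y0:y0+100,x0:x0+80],None,fx=5,fy=5,interpolation=2); p=o.copy()
draw("side",o,g,187.4,0,5,x0,y0,(0,0,255))
q=proj("side",[[.5035+.036*.129,-.0655-.036*.992,.131],[.5035-.036*.129,-.0655+.036*.992,.131]]); cv2.polylines(o,[np.round((q-[x0,y0])*5).astype(np.int32)],False,(0,255,255),1)
cv2.imwrite("pics/p4.png",np.hstack([o,p]))
```

```text
t 14.95 pos [ 0.5582 -0.0593  0.2451] yaw -82.54 gap 17.2 F [-0.3 -0.3 -0.7] M [ 0.02 -0.05 -0.01]
d_tool [-55.   -0.9   1.2] roll 0.1 tz [-0.002  0.001 -1.   ]
```

View pics/p4.png

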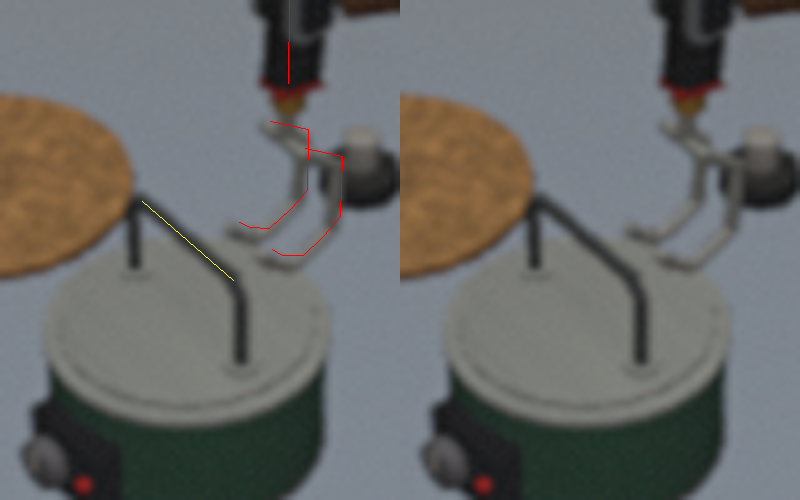

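The hooks face the bar and clear the lid, sitting slightly lower and further forward than the model. I'll raise 3 mm, go forward 50 mm and then lift slowly.

Call:
{"api": "jog_arm", "payload": {
  "increments": [
    [10,-5,-1,-3,0],
    [10,-12,0,0,0],
    [10,-12,0,0,0],
    [10,-12,0,0,0],
    [10,-6,0,0,0]
  ]
}}

```text
t: 15.5
eef_pos: [0.5098, -0.0648, 0.2485]
tool_rot: [-0.0, 0.998, 0.065, -0.0]
ft_force: [0.4, -0.3, -1.7]
finger_gap: 0.017
```

Call:
{"api": "jog_arm", "payload": {
  "increments": [
    [10,-3,0,0,0],
    [10,0,0,0,0],
    [10,0,0,0,0]
  ]
}}

```text
t: 15.8
eef_pos: [0.5094, -0.0652, 0.2485]
tool_rot: [0.0, 0.998, 0.065, 0.0]
ft_force: [0.8, -0.1, -1.0]
finger_gap: 0.0176
```

Call:
{"api": "jog_arm", "payload": {
  "increments": [
    [10,0,0,-4,0],
    [10,0,0,-4,0],
    [10,0,0,-3,0],
    [10,0,0,-2,0],
    [10,0,0,0,0]
  ]
}}

```text
t: 16.3
eef_pos: [0.5093, -0.0651, 0.2618]
tool_rot: [0.0, 0.998, 0.066, 0.0]
ft_force: [0.2, -0.1, -0.9]
finger_gap: 0.0175
```

Run:
```python
from h import *
go(.5035,-.0655,.27,-82.6)
```

```text
t 16.3 pos [ 0.5093 -0.0651  0.2618] yaw -82.47 gap 17.5 F [ 0.2 -0.1 -0.9] M [ 0.02 -0.04 -0.05]
d_tool [-5.8 -0.4 -8.2] roll 0.1 tz [ 0.001 -0.    -1.   ]
```

Call:
{"api": "jog_arm", "payload": {
  "increments": [
    [10,0,0,-2,0],
    [10,0,0,-2,0],
    [10,0,0,-2,0],
    [10,0,0,-2,0],
    [10,0,0,0,0]
  ]
}}

```text
t: 16.8
eef_pos: [0.5089, -0.0651, 0.2692]
tool_rot: [-0.0, 0.998, 0.066, -0.0]
ft_force: [-0.3, -0.8, -3.8]
finger_gap: 0.0172
```

Call:
{"api": "jog_arm", "payload": {
  "increments": [
    [10,0,0,-2,0],
    [10,0,0,-2,0],
    [10,0,0,-2,0],
    [10,0,0,-2,0],
    [10,0,0,0,0]
  ]
}}

```text
t: 17.3
eef_pos: [0.5093, -0.0652, 0.2777]
tool_rot: [0.0, 0.998, 0.066, 0.0]
ft_force: [-0.1, -0.1, -5.4]
finger_gap: 0.017
```

Run:
```python
from h import *
go(.5035,-.0655,.27,-82.6)
s=viewer.capture("side")
x0,y0=240,140
o=cv2.resize(s[y0:y0+120,x0:x0+80],None,fx=5,fy=5,interpolation=2)
t=viewer.capture("top");o2=cv2.resize(t[160:280,240:320],None,fx=5,fy=5,interpolation=2)
cv2.imwrite("pics/p5.png",np.hstack([o,o2]))
```

```text
t 17.3 pos [ 0.5093 -0.0652  0.2777] yaw -82.48 gap 17.0 F [-0.1 -0.1 -5.4] M [-0.03 -0.01  0.01]
d_tool [-5.8 -0.4  7.7] roll 0.1 tz [ 0.001 -0.    -1.   ]
```

View pics/p5.png

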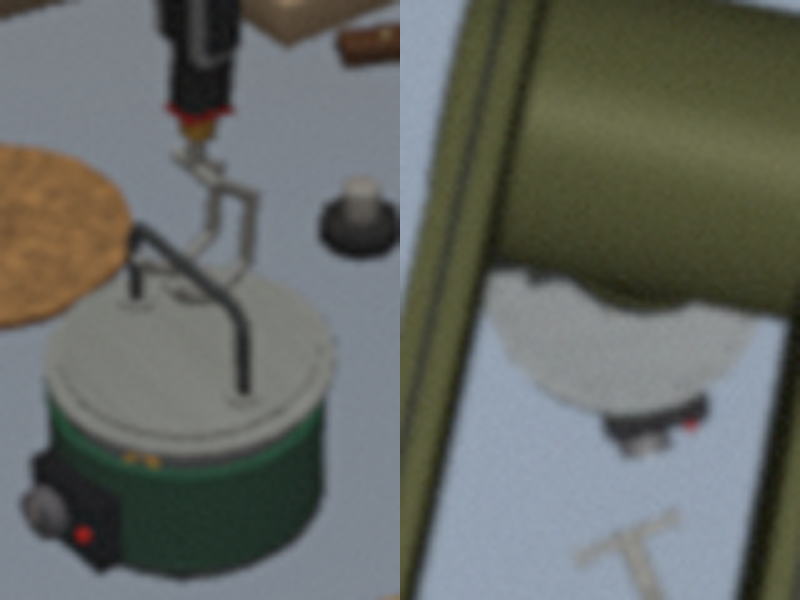

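The side picture shows the lid off the rim with a gap, level, and the prongs centred on the bar. The force rose by about 4 N. Raising, then carrying it to the mat.

Call:
{"api": "jog_arm", "payload": {
  "increments": [
    [10,0,0,-4,0],
    [10,0,0,-8,0],
    [10,0,0,-12,0],
    [10,0,0,-12,0],
    [10,0,0,-12,0]
  ]
}}

```text
t: 17.9
eef_pos: [0.5093, -0.0652, 0.327]
tool_rot: [0.0, 0.998, 0.066, 0.001]
ft_force: [0.4, -0.0, -4.6]
finger_gap: 0.0172
```

Call:
{"api": "jog_arm", "payload": {
  "increments": [
    [10,0,0,-8,0],
    [10,0,0,-4,0],
    [10,0.5,-4,0,0],
    [10,0.9,-8,0,0],
    [10,1.4,-12,0,0]
  ]
}}

```text
t: 18.4
eef_pos: [0.5082, -0.0404, 0.3366]
tool_rot: [-0.0, 0.998, 0.065, -0.001]
ft_force: [-0.3, -0.3, -4.8]
finger_gap: 0.0171
```

Call:
{"api": "jog_arm", "payload": {
  "increments": [
    [10,1.9,-16,0,0],
    [10,1.9,-16,0,0],
    [10,1.9,-16,0,0],
    [10,1.9,-16,0,0],
    [10,1.9,-16,0,0]
  ]
}}

```text
t: 18.9
eef_pos: [0.5069, 0.0414, 0.3366]
tool_rot: [-0.0, 0.998, 0.066, -0.001]
ft_force: [0.3, -0.1, -5.5]
finger_gap: 0.0173
```

Call:
{"api": "jog_arm", "payload": {
  "increments": [
    [10,1.9,-16,0,0],
    [10,1.9,-16,0,0],
    [10,1.9,-16,0,0],
    [10,1.9,-16,0,0],
    [10,1.9,-16,0,0]
  ]
}}

```text
t: 19.4
eef_pos: [0.5057, 0.1219, 0.3366]
tool_rot: [-0.0, 0.998, 0.066, -0.001]
ft_force: [0.2, 0.4, -4.4]
finger_gap: 0.0173
```

Call:
{"api": "jog_arm", "payload": {
  "increments": [
    [10,1.9,-16,0,0],
    [10,1.9,-16,0,0],
    [10,1.4,-12,0,0],
    [10,0.9,-8,0,0],
    [10,0.5,-4,0,0]
  ]
}}

```text
t: 19.9
eef_pos: [0.5054, 0.1775, 0.337]
tool_rot: [0.0, 0.998, 0.066, -0.0]
ft_force: [-0.1, -0.6, -3.0]
finger_gap: 0.0175
```

Run:
```python
from h import *
go(.5093-.0035,.1763,.27,-82.6)
for n in("side","top"): np.save(n+"2",viewer.capture(n))
s=np.load("side2.npy"); t=np.load("top2.npy")
cv2.imwrite("pics/p6.png",np.hstack([cv2.resize(s[110:230,180:300],None,fx=3.3,fy=3.3),cv2.resize(t[150:270,130:250],None,fx=3.3,fy=3.3)]))
# lid rim fit in side: bright grey vs. rest
def lidmask(n,im): 
    h=cv2.cvtColor(im,cv2.COLOR_BGR2HSV); return ((h[...,1]<35)&(h[...,2]>95)).astype(np.uint8)
m=lidmask("side",s); nn,l,st,c=cv2.connectedComponentsWithStats(cv2.morphologyEx(m,cv2.MORPH_OPEN,np.ones((3,3)))); 
for i in range(1,nn):
    if st[i,4]>300: print(st[i],c[i])
print("pred lid rim bbox side", [ (q.min(0),q.max(0)) for q in [proj("side",[[.500+.068*np.cos(a),.176+.068*np.sin(a),.131+.06-.056+.01+.008] for a in np.arange(0,6.3,.1)])]])
```

```text
t 19.9 pos [0.5054 0.1775 0.337 ] yaw -82.41 gap 17.5 F [-0.1 -0.6 -3. ] M [-0.05  0.04 -0.01]
d_tool [ 0.3  1.3 67. ] roll 0.2 tz [-0.001 -0.    -1.   ]
[   60    95   500   325 58757] [307.95488197 236.56679204]
[315 121  31  24 310] [329.37096774 135.00645161]
[  0 258  13 102 824] [  4.03762136 313.16140777]
[459 274  73  39 446] [495.43049327 291.99775785]
[381 312  78  42 500] [418.566 331.632]
[ 62 318  54  26 466] [ 88.4055794  330.51502146]
[277 356  91  51 700] [321.90285714 380.56285714]
pred lid rim bbox side [(array([206.44129998, 128.49082508]), array([258.85827206, 155.86269355]))]
```

Call:
{"api": "jog_arm", "payload": {
  "increments": [
    [10,0,1,4,0],
    [10,0,0,8,0],
    [10,0,0,12,0],
    [10,0,0,14,0],
    [10,0,0,14,0]
  ]
}}

```text
t: 20.5
eef_pos: [0.5055, 0.175, 0.2838]
tool_rot: [0.0, 0.998, 0.065, -0.001]
ft_force: [0.1, 0.8, -4.3]
finger_gap: 0.0174
```

Call:
{"api": "jog_arm", "payload": {
  "increments": [
    [10,0,0,14,0],
    [10,0,0,14,0],
    [10,0,0,14,0],
    [10,0,0,10,0],
    [10,0,0,6,0]
  ]
}}

```text
t: 21.0
eef_pos: [0.5051, 0.175, 0.2257]
tool_rot: [0.0, 0.998, 0.065, -0.001]
ft_force: [-0.6, 0.0, -4.2]
finger_gap: 0.0176
```

Call:
{"api": "jog_arm", "payload": {
  "increments": [
    [10,0,0,4,0],
    [10,0,0,2,0],
    [10,0,0,2,0],
    [10,0,0,2,0],
    [10,0,0,2,0]
  ]
}}

```text
t: 21.5
eef_pos: [0.5061, 0.1757, 0.2156]
tool_rot: [-0.0, 0.998, 0.066, 0.0]
ft_force: [-0.1, -0.1, -4.1]
finger_gap: 0.0172
```

Call:
{"api": "jog_arm", "payload": {
  "increments": [
    [10,0,0,2,0],
    [10,0,0,2,0],
    [10,0,0,2,0],
    [10,0,0,2,0],
    [10,0,0,2,0]
  ]
}}

```text
t: 22.0
eef_pos: [0.5062, 0.1757, 0.2055]
tool_rot: [-0.0, 0.998, 0.066, 0.0]
ft_force: [-0.1, 0.5, -2.1]
finger_gap: 0.0174
```

Run:
```python
from h import *
go(.5093-.0035,.1763,.19,-82.6)
```

```text
t 22.0 pos [0.5062 0.1757 0.2055] yaw -82.48 gap 17.4 F [-0.1  0.5 -2.1] M [0.   0.05 0.02]
d_tool [-0.3 -0.7 15.5] roll 0.1 tz [ 0.001  0.    -1.   ]
```

Call:
{"api": "jog_arm", "payload": {
  "increments": [
    [10,0,0,4,0],
    [10,0,0,4,0],
    [10,0,0,4,0],
    [10,0,0,4,0],
    [10,0,0,0,0]
  ]
}}

```text
t: 22.5
eef_pos: [0.5054, 0.1754, 0.1886]
tool_rot: [0.0, 0.998, 0.066, -0.001]
ft_force: [0.4, 0.1, -1.5]
finger_gap: 0.0172
```

Call:
{"api": "jog_arm", "payload": {
  "increments": [
    [10,4,0,0,0],
    [10,8,0,0,0],
    [10,8,0,0,0],
    [10,0,0,0,0]
  ]
}}

```text
t: 22.9
eef_pos: [0.5279, 0.1785, 0.1896]
tool_rot: [-0.0, 0.998, 0.065, 0.001]
ft_force: [-0.7, 0.3, -1.4]
finger_gap: 0.0175
```

Run:
```python
from h import *
go(.5093-.0035,.1763,.19,-82.6)
```

```text
t 22.9 pos [0.5279 0.1785 0.1896] yaw -82.49 gap 17.5 F [-0.7  0.3 -1.4] M [-0.02  0.    0.03]
d_tool [-22.2  -0.7  -0.4] roll 0.1 tz [ 0.002  0.001 -1.   ]
```

The hooks came out freely. Retreat, lift and travel back. To restore the 35° lean, I'll push the hooks' backs on the open pot's outer wall.

Call:
{"api": "jog_arm", "payload": {
  "increments": [
    [10,12,0,0,0],
    [10,12,0,0,0],
    [10,12,0,0,0],
    [10,0,0,-20,0],
    [10,0,0,-35,0]
  ]
}}

```text
t: 23.4
eef_pos: [0.5608, 0.1825, 0.2419]
tool_rot: [0.001, 0.998, 0.065, -0.003]
ft_force: [1.1, -0.6, -2.2]
finger_gap: 0.0173
```

Call:
{"api": "jog_arm", "payload": {
  "increments": [
    [10,0,0,-35,0],
    [10,-1,20,0,0],
    [10,-2,35,0,0],
    [10,-2,35,0,0],
    [10,-2,35,0,0]
  ]
}}

```text
t: 23.9
eef_pos: [0.5718, 0.0569, 0.2795]
tool_rot: [0.0, 0.998, 0.066, 0.0]
ft_force: [-0.2, 0.1, -2.0]
finger_gap: 0.0171
```

Call:
{"api": "jog_arm", "payload": {
  "increments": [
    [10,-2,35,0,0],
    [10,-2,35,0,0],
    [10,-2,35,0,0],
    [10,-2,35,0,0],
    [10,-2,35,0,-4]
  ]
}}

```text
t: 24.4
eef_pos: [0.5846, -0.1186, 0.2794]
tool_rot: [0.0, 0.995, 0.101, 0.0]
ft_force: [0.1, 0.1, -1.5]
finger_gap: 0.0173
```

Call:
{"api": "jog_arm", "payload": {
  "increments": [
    [10,0,32,0,-4.5],
    [10,0,0,0,-8],
    [10,0,0,0,-8],
    [10,0,0,0,-8],
    [10,0,0,0,-8]
  ]
}}

```text
t: 24.9
eef_pos: [0.5909, -0.1488, 0.2791]
tool_rot: [-0.0, 0.912, 0.409, -0.0]
ft_force: [-0.1, -0.3, -1.0]
finger_gap: 0.0174
```

Call:
{"api": "jog_arm", "payload": {
  "increments": [
    [10,0,0,0,-8],
    [10,0,0,0,-8],
    [10,0,0,0,-8],
    [10,0,0,0,-8],
    [10,0,0,0,-8]
  ]
}}

```text
t: 25.4
eef_pos: [0.591, -0.1485, 0.2792]
tool_rot: [0.0, 0.717, 0.697, 0.0]
ft_force: [-0.2, 0.1, -1.5]
finger_gap: 0.0172
```

Call:
{"api": "jog_arm", "payload": {
  "increments": [
    [10,0,0,0,-8],
    [10,0,0,0,-8],
    [10,0,0,0,-8],
    [10,0,0,0,-8],
    [10,0,0,0,-8]
  ]
}}

```text
t: 25.9
eef_pos: [0.591, -0.1485, 0.2792]
tool_rot: [0.0, 0.436, 0.9, -0.0]
ft_force: [0.0, 0.1, -1.0]
finger_gap: 0.0174
```

Call:
{"api": "jog_arm", "payload": {
  "increments": [
    [10,0,0,0,-8],
    [10,0,0,0,0]
  ]
}}

```text
t: 26.1
eef_pos: [0.5909, -0.1485, 0.2792]
tool_rot: [0.0, 0.374, 0.927, 0.0]
ft_force: [0.1, -0.5, -1.4]
finger_gap: 0.0172
```

Run:
```python
from h import *
go(.5035+.12*.722,-.0655-.12*.692,.157,46.2)
t=viewer.capture("top"); np.save("t3",t)
g=t.max(2).astype(int); m=(g<100).astype(np.uint8); k=np.zeros_like(m); k[185:245,155:225]=m[185:245,155:225]
v,u=np.nonzero(k); P=ray("top",np.c_[u,v],.0755)[:,:2]; print("bar px",len(u),u.min(),u.max(),v.min(),v.max(),"centre",P.mean(0))
h=cv2.cvtColor(t,cv2.COLOR_BGR2HSV); d=np.zeros_like(m); d[170:260,140:240]=((h[...,1]<60))[170:260,140:240]
d=cv2.morphologyEx(d,cv2.MORPH_OPEN,np.ones((5,5))); c=cv2.convexHull(max(cv2.findContours(d,0,1)[0],key=cv2.contourArea)); e=cv2.fitEllipse(c); print("disc",e,ray("top",e[0],.024))
```

```text
t 26.1 pos [ 0.5909 -0.1485  0.2792] yaw 46.04 gap 17.2 F [ 0.1 -0.5 -1.4] M [ 0.01 -0.07 -0.03]
d_tool [  0.5  -0.6 122.2] roll -0.2 tz [ 0. -0. -1.]
bar px 78 166 204 213 219 centre [0.50035728 0.17276504]Traceback (most recent call last):
  File "<stdin>", line 7, in <module>
cv2.error: OpenCV(4.12.0) /io/opencv/modules/imgproc/src/shapedescr.cpp:361: error: (-201:Incorrect size of input array) There should be at least 5 points to fit the ellipse in function 'fitEllipseNoDirect'
```

The lid's bar is centred at about (0.500, 0.173), 3 mm from the mat centre. Now descend beside the pot and lean the lifter.

Call:
{"api": "jog_arm", "payload": {
  "increments": [
    [10,0,0,20,0],
    [10,0,0,30,0],
    [10,0,0,30,0],
    [10,0,0,26,0],
    [10,0,0,16,0]
  ]
}}

```text
t: 26.65
eef_pos: [0.5894, -0.1479, 0.155]
tool_rot: [-0.002, 0.376, 0.927, -0.0]
ft_force: [-0.0, 0.5, -1.3]
finger_gap: 0.0172
```

Call:
{"api": "jog_arm", "payload": {
  "increments": [
    [10,10,0,0,0],
    [10,10,0,0,0],
    [10,6,0,0,0],
    [10,0,0,0,0],
    [10,0,0,0,0]
  ]
}}

```text
t: 27.15
eef_pos: [0.5721, -0.13, 0.1587]
tool_rot: [0.001, 0.374, 0.927, 0.0]
ft_force: [0.1, 0.1, -2.3]
finger_gap: 0.0174
```

Call:
{"api": "jog_arm", "payload": {
  "increments": [
    [10,4,0,0,0],
    [10,3,0,0,0],
    [10,3,0,0,0],
    [10,0,0,0,0]
  ]
}}

```text
t: 27.55
eef_pos: [0.5646, -0.1233, 0.1575]
tool_rot: [0.001, 0.374, 0.927, -0.0]
ft_force: [0.4, -0.5, -0.8]
finger_gap: 0.0172
```

Run:
```python
from h import *
go(.5035+.033*.722,-.0655-.033*.692,.157,46.2)
```

```text
t 27.55 pos [ 0.5646 -0.1233  0.1575] yaw 46.03 gap 17.2 F [ 0.4 -0.5 -0.8] M [-0.12 -0.15 -0.04]
d_tool [51.1 -0.7  0.4] roll -0.2 tz [ 0.001 -0.001 -1.   ]
```

Call:
{"api": "jog_arm", "payload": {
  "increments": [
    [10,6,0,0,0],
    [10,6,0,0,0],
    [10,6,0,0,0],
    [10,6,0,0,0],
    [10,0,0,0,0]
  ]
}}

```text
t: 28.05
eef_pos: [0.5518, -0.108, 0.1593]
tool_rot: [0.006, 0.374, 0.927, 0.0]
ft_force: [5.8, -2.3, -1.2]
finger_gap: 0.0172
```

Call:
{"api": "jog_arm", "payload": {
  "increments": [
    [10,6,0,0,0],
    [10,6,0,0,0],
    [10,6,0,0,0],
    [10,0,0,0,0]
  ]
}}

```text
t: 28.45
eef_pos: [0.5387, -0.0953, 0.1591]
tool_rot: [0.006, 0.374, 0.927, 0.0]
ft_force: [5.5, -1.6, -0.2]
finger_gap: 0.0172
```

Run:
```python
from h import *
go(.5020+.033*.722,-.0655-.033*.692+.001,.157,46.2)
```

```text
t 28.45 pos [ 0.5387 -0.0953  0.1591] yaw 46.03 gap 17.2 F [ 5.5 -1.6 -0.2] M [-0.63 -1.46  0.04]
d_tool [14.8 -3.3  2. ] roll -0.2 tz [ 0.011 -0.003 -1.   ]
```

Call:
{"api": "jog_arm", "payload": {
  "increments": [
    [10,5,0,0,0],
    [10,5,0,0,0],
    [10,4,0,0,0],
    [10,0,0,0,0]
  ]
}}

```text
t: 28.85
eef_pos: [0.5292, -0.086, 0.1594]
tool_rot: [0.006, 0.374, 0.927, 0.0]
ft_force: [6.1, -3.5, 0.0]
finger_gap: 0.017
```

Call:
{"api": "jog_arm", "payload": {
  "increments": [
    [10,-15,0,0,0],
    [10,-25,0,0,0],
    [10,-10,0,0,0],
    [10,0,0,0,0],
    [10,0,0,0,0]
  ]
}}

```text
t: 29.35
eef_pos: [0.5588, -0.1186, 0.1565]
tool_rot: [-0.002, 0.375, 0.927, 0.0]
ft_force: [-0.8, 1.0, -1.6]
finger_gap: 0.017
```

Run:
```python
from h import *
go(.527,-.088,.157,46.2)
s=viewer.capture("side"); np.save("s4",s); g=bot.sense()["eef_pos"]
s0=np.load("s0.npy").astype(int)  # reference scene with empty foreground there
diff=np.abs(s.astype(int)-s0).max(2)
# tilt by matching prong model to changed pixels below the handle
best=[]
D=cv2.GaussianBlur((diff>25).astype(np.float32),(0,0),.7)
for tilt in range(20,46,1):
  for dx in(-3,-2,-1,0,1,2,3):
    for dy in (-3,-2,-1,0,1,2,3):
      m=np.zeros(D.shape,np.uint8); R=Ro.from_euler("ZY",[-43.9,-tilt],degrees=True)
      for y in(-.013,.013):
        q=proj("side",R.apply([[x/1e3,y,z/1e3-.135] for x,z in PR])+g)+[dx,dy]
        cv2.polylines(m,[np.round(q*16).astype(np.int32)],False,255,3,cv2.LINE_AA,4)
      w=m/255.; 
      ring=np.clip(cv2.dilate(w,np.ones((7,7)))-w,0,1)
      best.append(((w*D).sum()/w.sum()-.5*(ring*D).sum()/ring.sum(),tilt,dx,dy))
best.sort(reverse=True); print(best[:6])
x0,y0=280,150; b=best[0]
o=cv2.resize(s[y0:y0+120,x0:x0+80],None,fx=5,fy=5,interpolation=2);p=o.copy()
draw("side",o,g,-43.9,35,5,x0,y0,(0,0,255)); cv2.imwrite("pics/p7.png",np.hstack([o,p]))
```

```text
t 29.35 pos [ 0.5588 -0.1186  0.1565] yaw 45.98 gap 17.0 F [-0.8  1.  -1.6] M [0.01 0.03 0.01]
d_tool [44.1 -0.1 -0.3] roll -0.2 tz [-0.003  0.001 -1.   ]
[(np.float64(0.4883073953810758), 32, 0, 1), (np.float64(0.48573084744802175), 30, 1, 1), (np.float64(0.48547706971805565), 28, 3, 0), (np.float64(0.4854579377915692), 31, 1, 1), (np.float64(0.4852822829991737), 33, -1, 1), (np.float64(0.4848647747114991), 29, 2, 0)]
```

Matching gives a lean of about 32°, so I'll push a little further (about 4 mm).

Call:
{"api": "jog_arm", "payload": {
  "increments": [
    [10,15,0,0,0],
    [10,25,0,0,0],
    [10,8,0,0,0],
    [10,4,0,0,0],
    [10,2,0,0,0]
  ]
}}

```text
t: 29.9
eef_pos: [0.5241, -0.0847, 0.159]
tool_rot: [0.006, 0.373, 0.928, -0.002]
ft_force: [6.2, -11.3, -4.9]
finger_gap: 0.0175
```

Call:
{"api": "jog_arm", "payload": {
  "increments": [
    [10,0,0,0,0],
    [10,-15,0,0,0],
    [10,-25,0,0,0],
    [10,-14,0,0,0],
    [10,0,0,0,0]
  ]
}}

```text
t: 30.4
eef_pos: [0.5612, -0.1198, 0.1571]
tool_rot: [0.0, 0.375, 0.927, 0.0]
ft_force: [-0.3, -0.1, -1.9]
finger_gap: 0.0174
```

Run:
```python
from h import *
go(.46,-.2755,.25,46.2)
s=viewer.capture("side"); np.save("s4",s); g=bot.sense()["eef_pos"]
s0=np.load("s0.npy").astype(int); D=cv2.GaussianBlur((np.abs(s.astype(int)-s0).max(2)>25).astype(np.float32),(0,0),.7)
best=[]
for tilt in range(24,46):
  for dx in(-3,-2,-1,0,1,2,3):
    for dy in (-2,-1,0,1,2,3):
      m=np.zeros(D.shape,np.uint8); R=Ro.from_euler("ZY",[-43.9,-tilt],degrees=True)
      for y in(-.013,.013):
        q=proj("side",R.apply([[x/1e3,y,z/1e3-.135] for x,z in PR])+g)+[dx,dy]
        cv2.polylines(m,[np.round(q*16).astype(np.int32)],False,255,3,cv2.LINE_AA,4)
      w=m/255.; ring=np.clip(cv2.dilate(w,np.ones((7,7)))-w,0,1)
      best.append(((w*D).sum()/w.sum()-.5*(ring*D).sum()/ring.sum(),tilt,dx,dy))
best.sort(reverse=True); print([(round(float(b[0]),3),*b[1:]) for b in best[:6]])
```

```text
t 30.4 pos [ 0.5612 -0.1198  0.1571] yaw 45.96 gap 17.4 F [-0.3 -0.1 -1.9] M [ 0.05 -0.03  0.03]
d_tool [ -35.5 -182.2  -93. ] roll -0.2 tz [ 0.  0. -1.]
[(0.495, 35, 1, 1), (0.494, 36, 0, 1), (0.493, 32, 3, 0), (0.492, 38, -1, 2), (0.492, 34, 2, 1), (0.49, 33, 2, 1)]
```

Call:
{"api": "jog_arm", "payload": {
  "increments": [
    [10,-5,0,-25,0],
    [10,-5,0,-35,0],
    [10,0,0,-35,0],
    [10,0,0,-35,0],
    [10,-2,-20,0,0]
  ]
}}

```text
t: 30.95
eef_pos: [0.5575, -0.1402, 0.2926]
tool_rot: [0.005, 0.373, 0.928, 0.001]
ft_force: [0.3, -0.2, -2.0]
finger_gap: 0.0172
```

Call:
{"api": "jog_arm", "payload": {
  "increments": [
    [10,-5,-32,0,0],
    [10,-5,-35,0,0],
    [10,-5,-35,0,0],
    [10,-5,-35,0,0],
    [10,-4,-25,0,-0.2]
  ]
}}

```text
t: 31.45
eef_pos: [0.4568, -0.2746, 0.2867]
tool_rot: [-0.001, 0.373, 0.928, 0.0]
ft_force: [0.2, -0.4, -1.2]
finger_gap: 0.0175
```

Call:
{"api": "jog_arm", "payload": {
  "increments": [
    [10,0,0,20,0],
    [10,0,0,30,0],
    [10,0,0,20,0],
    [10,0,0,0,0],
    [10,0,0,0,0]
  ]
}}

```text
t: 31.95
eef_pos: [0.4588, -0.2739, 0.2171]
tool_rot: [-0.001, 0.373, 0.928, 0.0]
ft_force: [-0.2, -0.2, -0.9]
finger_gap: 0.0173
```

Run:
```python
from h import *
go(.46,-.2755,.1644,46.2)
```

```text
t 31.95 pos [ 0.4588 -0.2739  0.2171] yaw 46.24 gap 17.3 F [-0.2 -0.2 -0.9] M [-0.02 -0.01  0.  ]
d_tool [-2.1 -0.3 52.7] roll 0.0 tz [-0.002  0.001 -1.   ]
```

Call:
{"api": "jog_arm", "payload": {
  "increments": [
    [10,-3,0,8,0],
    [10,0,0,10,0],
    [10,0,0,10,0],
    [10,0,0,8,0],
    [10,0,0,4,0]
  ]
}}

```text
t: 32.45
eef_pos: [0.4611, -0.2765, 0.176]
tool_rot: [-0.001, 0.373, 0.928, 0.0]
ft_force: [-0.5, -0.6, -1.1]
finger_gap: 0.0174
```

Call:
{"api": "jog_arm", "payload": {
  "increments": [
    [10,0,0,3,0],
    [10,0,0,2,0],
    [10,0,0,2,0],
    [10,0,0,0,0]
  ]
}}

```text
t: 32.85
eef_pos: [0.4616, -0.277, 0.1702]
tool_rot: [-0.0, 0.373, 0.928, -0.0]
ft_force: [0.7, 0.5, -1.1]
finger_gap: 0.0173
```

Run:
```python
from h import *
go(.46,-.2755,.1644,46.2)
```

```text
t 32.85 pos [ 0.4616 -0.277   0.1702] yaw 46.22 gap 17.3 F [ 0.7  0.5 -1.1] M [-0.    0.04 -0.  ]
d_tool [ 2.2 -0.   5.8] roll 0.0 tz [-0.  0. -1.]
```

Free so far; the last few millimetres go with force checks.

Call:
{"api": "jog_arm", "payload": {
  "increments": [
    [10,1,0,1,0],
    [10,1,0,1,0],
    [10,0,0,1,0],
    [10,0,0,0,0]
  ]
}}

```text
t: 33.25
eef_pos: [0.4605, -0.2758, 0.1675]
tool_rot: [0.001, 0.373, 0.928, -0.0]
ft_force: [0.0, -1.1, -1.1]
finger_gap: 0.0173
```

Call:
{"api": "jog_arm", "payload": {
  "increments": [
    [10,0,0,1,0],
    [10,0,0,1,0],
    [10,0,0,0,0]
  ]
}}

```text
t: 33.55
eef_pos: [0.4608, -0.276, 0.1661]
tool_rot: [0.001, 0.373, 0.928, -0.0]
ft_force: [-1.0, -0.0, 2.4]
finger_gap: 0.0174
```

Run:
```python
from h import *
go(.46,-.2755,.1644,46.2)
o=cv2.resize(viewer.capture("side")[210:330,270:370],None,fx=5,fy=5,interpolation=2); cv2.imwrite("pics/p8.png",o)
```

```text
t 33.55 pos [ 0.4608 -0.276   0.1661] yaw 46.22 gap 17.4 F [-1.  -0.   2.4] M [-0.25 -0.1  -0.03]
d_tool [ 0.9 -0.2  1.7] roll 0.0 tz [ 0.002 -0.001 -1.   ]
```

Contact with the ledge. Releasing gradually.

Call:
{"api": "jog_arm", "payload": {
  "increments": [
    [19,0,0,0,0],
    [20,0,0,0,0],
    [22,0,0,0,0],
    [26,0,0,0,0],
    [32,0,0,0,0]
  ]
}}

```text
t: 34.1
eef_pos: [0.4601, -0.2755, 0.1651]
tool_rot: [-0.0, 0.373, 0.928, 0.0]
ft_force: [-0.1, 0.6, -0.2]
finger_gap: 0.0321
```

Call:
{"api": "jog_arm", "payload": {
  "increments": [
    [45,0,0,0,0],
    [60,0,0,0,0],
    [80,0,0,0,0],
    [80,0,0,0,0],
    [80,0,0,0,0]
  ]
}}

```text
t: 34.6
eef_pos: [0.4602, -0.2756, 0.1653]
tool_rot: [0.0, 0.373, 0.928, -0.0]
ft_force: [-0.3, 0.5, 0.3]
finger_gap: 0.0801
```

Call:
{"api": "jog_arm", "payload": {
  "increments": [
    [80,0,0,-10,0],
    [80,0,0,-20,0],
    [80,0,0,-30,0],
    [80,0,0,-40,0],
    [80,0,0,-40,0]
  ]
}}

```text
t: 35.1
eef_pos: [0.4598, -0.2753, 0.3071]
tool_rot: [-0.0, 0.373, 0.928, 0.0]
ft_force: [1.3, -0.5, 0.4]
finger_gap: 0.08
```

Call:
{"api": "jog_arm", "payload": {
  "increments": [
    [80,30,0,-20,0],
    [80,40,0,0,0],
    [80,20,-30,0,0],
    [80,0,-40,0,0],
    [80,0,0,0,0]
  ]
}}

```text
t: 35.6
eef_pos: [0.344, -0.2656, 0.3265]
tool_rot: [0.0, 0.374, 0.927, -0.002]
ft_force: [0.4, 0.1, 0.8]
finger_gap: 0.0801
```

Run:
```python
from h import *
go(.46,-.2755,.1644,46.2)
s=viewer.capture("side"); t=viewer.capture("top"); np.save("s9",s); np.save("t9",t)
a=cv2.resize(s[160:340,170:370],None,fx=3,fy=3,interpolation=2)[:540]; b=cv2.resize(np.load("s0.npy")[215:310,285:365],None,fx=2.4,fy=2.4); c=cv2.resize(s[215:310,285:365],None,fx=2.4,fy=2.4)
col=np.zeros((540,192,3),np.uint8); col[:228]=b; col[240:468]=c
cv2.imwrite("pics/fin.png",np.hstack([a,col]))
d=np.abs(s.astype(int)-np.load("s0.npy")).max(2); print("changed px in rest region side",(d[225:340,290:380]>30).sum())
```

```text
t 35.6 pos [ 0.344  -0.2656  0.3265] yaw 46.02 gap 80.1 F [0.4 0.1 0.8] M [ 0.01 -0.01  0.03]
d_tool [-90.   73.9 162.1] roll -0.2 tz [-0.    -0.003 -1.   ]
changed px in rest region side 198
```

View pics/fin.png

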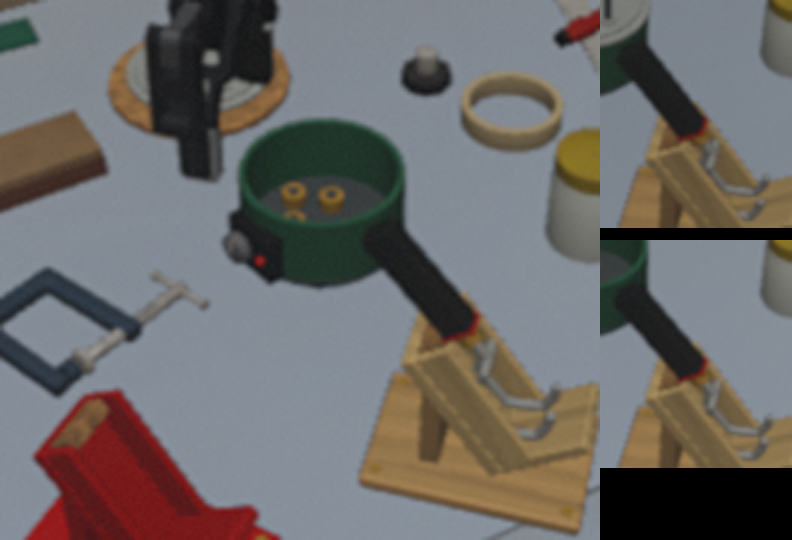

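The lifter lies in the wooden rest as before (before and after insets on the right), the pot is open and the lid is on the mat. One last numeric check.

Run:
```python
from h import *
s0,s,t0,t=[np.load(f+".npy") for f in("s0","s9","t0","t9")]
# lifter shift in side by template match (hooks+handle foot), and bystanders in both views
def tm(a,b,x,y,w,h,n,r=8):
    m=cv2.matchTemplate(cv2.resize(b[y-r:y+h+r,x-r:x+w+r],None,fx=4,fy=4),cv2.resize(a[y:y+h,x:x+w],None,fx=4,fy=4),cv2.TM_CCOEFF_NORMED)
    _,v,_,p=cv2.minMaxLoc(m); print(n,round(v,3),np.array(p)/4-r)
tm(s0,s,322,262,36,42,"hooks side"); tm(s0,s,306,240,22,30,"handle side",6)
tm(t0,t,368,192,40,55,"lifter top"); tm(t0,t,311,120,34,34,"jar top"); tm(t0,t,240,108,42,42,"tape top"); tm(t0,t,217,133,22,22,"knob top")
t3=np.load("t3.npy"); d=np.abs(t3.astype(int)-t0).max(2); m=np.zeros((420,560),np.uint8); m[175:260,150:226]=(d>25)[175:260,150:226]
m=cv2.morphologyEx(m,cv2.MORPH_OPEN,np.ones((3,3))); c=max(cv2.findContours(m,0,1)[0],key=cv2.contourArea); P=ray("top",c.reshape(-1,2),.024)[:,:2].astype(np.float32); print("lid disc",cv2.minEnclosingCircle(P),"mat (.500,.176) r .085")
bot.finish_job()
```

```text
hooks side 0.987 [0.5  0.25]
handle side 0.993 [-0.5   0.75]
lifter top 0.991 [0.   0.25]
jar top 0.999 [0. 0.]
tape top 0.996 [0. 0.]
knob top 0.999 [0. 0.]
lid disc ((0.500525712966919, 0.1737455427646637), 0.07011337578296661) mat (.500,.176) r .085
the job is handed in; nothing more can be done
```

The job is done and handed in at about 36 s of the 72 s allowed. The lid is on the cork mat and the lifter is back in its wooden rest.

- **Tilting the lifter:** the tool can't tilt, so I pivoted the lifter in the pads by pushing its hooks against the fixed pot's outer wall. I did this once to bring it upright and again to restore the 35° lean. I touched only the wall below the rim, with forces of about 14 N or less.
- **Moving the lid:** I hooked both prongs under the loop and the lid came up looking level. I set it on the mat slowly, and the unhooking was free of force.
- **Lid position:** its centre measured about (0.5005, 0.174) against the mat's (0.500, 0.176). That is about 2 mm off, with roughly 15 mm of margin all round.
- **Lifter position:** it matches its starting picture to within about 1 pixel, roughly 2 mm, in both views.
- **Other things:** the jar, tape roll and star knob show no shift. I did not check the other things on the bench for shift.

Two checks were less than clean:

- **Upright angle:** while it held the lid, the lifter may have leaned about 1–2°, or up to about 4° by the later contact reading.
- **Last lean push:** it showed an unexpected sideways force of about 11 N, so something may have brushed the pot. I saw no effect afterwards.

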